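# Trial-fit a self-locking tank cap without locking it

### The job

Trial-fit the self-locking bayonet cap, the one with the bar grip, on the tank's filler neck: take it out of its carton, push it down with its two lugs through the neck's slots until the seal is pressed, and turn it clockwise about half-way to the lock click. Do not let it reach the click, as its key is not here. Finish still gripping the cap in that half-turned position (do not let go) so that the fit can be inspected, and leave the other cap and the goods on the bench where they are.

Things in the scene. Friction and masses are not known exactly. Their poses are not given: they have to be found in the camera images.
- lock_cap_grip (a point): Self-locking bayonet tank cap, black with a grey bar, loose, 0.2 to 0.31 kg, upright in an open carton. This point is the centre of its bar grip: a bar 62 mm long (x axis), 16 mm thick (y) and 26 mm tall (z, up), with a steel key barrel on top; grip it across the 16 mm. The top of the cap's round cover is 13 mm below this point. Half a turn gives the same cap: it fits either way round.
- lock_cap: The same cap; origin on its axis at the underside of its cover (81 mm diameter, 16 mm thick), 29 mm below the bar's centre; same axes. Below it: a seal ring, then a round grey plug of 45 mm diameter with a nose tapering to 28 mm, ending 26 mm below this origin.
- lock_cap_lugs (a point): Middle of the two steel lugs under the cap, 13 mm below the underside of the cover, 42 mm below the bar's centre. One lug sticks out of the plug at each end of the x axis, in line with the bar: 58 mm over their ends, 12 mm wide, 4 mm thick, each with a rounded nib on top that reaches 4 mm above this point.
- lock_cap_seal (a joint): How far (m) the spring-backed rubber seal ring under the cap's cover is pressed in: 0 free, 0.005 fully. Free, it stands 6 mm out of the cover, its face 35 mm below the bar's centre; 76 mm diameter. It starts to give at 4 N, then 0.5 mm per newton, and bottoms at 14 N.
- neck_mouth (a point): Centre of the mouth of the aluminium filler neck on the fixed tank, in its rim plane, 180 mm above the bench, z up. Tube 73 mm outside, 64 mm inside, 30 mm deep. A flange inside the rim narrows it to 50 mm, but for two slots, one at each end of this x axis, 22 degrees either side of it: the lugs pass when the cap's bar lies along this x axis (within 7 degrees, 2 mm play).
- neck: The same neck (same origin and axes) as a bayonet. With the seal just on the rim, the bar's centre is 35 mm above the mouth and the nibs are 1.5 mm too high to turn freely. Pressed 2 mm or more further (bar's centre 30 to 33 mm above the mouth, 8 to 14 N), the cap turns clockwise seen from above (yaw decreasing); the other way is blocked.
- neck_lock (a point): Point on the neck's axis under the flange, 6 mm below the mouth, same axes. Turned about 27 degrees from the slots the nibs are caught under the flange, and friction keeps the cap there. The flange's underside slopes down 2 mm up to 80 degrees, where the nibs ride over a hump and click into the lock at 90 degrees. Half-way to the click: 40 to 45 degrees.
- tank: Fixed aluminium fuel tank in its cradle, 190 mm (x) by 290 mm (y), 150 mm tall, level sender 19 mm proud of its top 152 mm from the neck; origin in the centre of its underside, x and y along its sides, z up. The neck stands on its top, 60 mm from the centre towards -y.
- carton_lock: Open white carton with a cardboard insert, fixed, 110 x 110 mm and 40 mm tall, origin in the centre of its underside; the self-locking cap stands in its round hole (66 mm diameter, 34 mm deep) with the seal on the insert.
- screw_cap: Another cap, not to be used: a round knurled screw cap without a bar, 66 mm in diameter, standing 24 mm above an equal carton of its own; origin in the centre of the underside of its knurled part.
- dryer_cartridge: Bystander: white round air dryer cartridge, 99 mm in diameter, 112 mm tall, origin in the centre of its underside.
- relay_valve: Bystander: aluminium valve block with brass ports and a black solenoid, 60 x 80 mm, 75 mm tall, origin in the centre of its underside.
Mind the look-alikes: they are no part of the job. What is shaped like the lock_cap but pink is not meant.

How it is judged:
On the way, in this order (a step that is already met when the one before it is completed fails the run):
1. the self-locking cap is gripped and lifted clear of its carton (contact force between the fingers and lock_cap above 2 N and z of lock_cap_grip in the frame of carton_lock above 0.115 m), for 0.1 s.
2. the cap is pushed on the neck with its lugs down through the slots, its bar along the slots within 15 degrees (horizontal distance between lock_cap_grip and neck_mouth below 0.005 m and z of lock_cap_grip in the frame of neck_mouth below 0.036 m and angle between the x axis of lock_cap_grip and the x axis of neck_mouth, either way round below 0.26 rad), for 0.05 s.
At the end, for the whole second after the job is handed in: The fingers still grip the cap (over 3 N), at rest on the neck: within 5 mm of its axis, within 7 degrees of upright, seal pressed over 0.5 mm, bar centre under 34.5 mm above the rim, turned 30 to 60 degrees from the slots; the other cap moved under 15 mm, the bystanders under 20 mm (contact force between the fingers and lock_cap above 3 N and horizontal distance between lock_cap_grip and neck_mouth below 0.005 m and z of lock_cap_grip in the frame of neck_mouth below 0.0345 m and value of joint lock_cap_seal above 0.0005 m and angle between lock_cap_grip's own z axis and vertical below 0.12 rad and angle between the x axis of lock_cap_grip and the x axis of neck_mouth, either way round between 0.52 and 1.05 rad and linear speed of lock_cap below 0.02 m/s and angular speed of lock_cap below 0.15 rad/s and distance of screw_cap from where it was at the start of the episode below 0.015 m and distance of each of dryer_cartridge, relay_valve from where it was at the start of the episode below 0.02 m); the arm keeps its last pose, push and grip.
It fails at once if the cap is turned past 75 degrees, into the lock click (horizontal distance between lock_cap_grip and neck_mouth below 0.015 m and z of lock_cap_grip in the frame of neck_mouth below 0.037 m and angle between the x axis of lock_cap_grip and the x axis of neck_mouth, either way round above 1.31 rad).
It fails at once if the other cap is lifted or knocked out of its carton (distance of screw_cap from where it was at the start of the episode above 0.03 m).
It fails at once if a bystander is knocked over or pushed away (distance of any of dryer_cartridge, relay_valve from where it was at the start of the episode above 0.04 m).
It also fails if it takes over 48 s, if anything falls off the work surface, if the arm or the gripper's body presses on something with over 40 N, if the wrist force passes 120 N, or if a joint passes its speed limit or range.

### The arm

A 7-joint arm with a two-finger parallel gripper is mounted at the origin on the work surface. World frame = base frame: x ahead of the robot, y to its left, z up, the work surface at z = 0. Lengths are in m, angles in rad, forces in N, time in s.
With the tool pointing down it reaches from about 0.4 to 0.875 m from the base axis. Payload 4.4 kg.
Tool frame: the origin (TCP) lies at the very end of the fingers, on their centre line; the grasp point (between the pads) lies 19 mm behind it; x points along the fingers, y is the direction in which the jaws open and shut, and the axes are right-handed (so a half turn about x gives the same grasp; the last joint's range is limited). The gripper opens to 85 mm and grips with 20 to 120 N. Pads are 22 mm wide; open, the fingers measure 114 mm over their backs; the gripper's body (76 mm by 85 mm) begins 54 mm behind the grasp point. The pads swing forward as they close: fully open they stand 13 mm farther back than shut.
Start: joints at [1.186, 0.628, 0.038, 1.517, -0.027, 0.996, -0.02], TCP at [0.204, -0.617, 0.231] pointing down, gripper open.
Joint ranges: [-3.06, 3.06], [-0.37, 2.12], [-1.25, 1.32], [0.18, 2.47], [-1.1, 4.24], [0.23, 1.98], [-2.94, 2.94]. Speed limits (rad/s): [2.57, 2.57, 3.14, 3.14, 3.14, 3.14, 3.14].

### API

Orientations are given as a rotation vector (axis times angle).
In Python, from rig import robot gives the robot as it stands. The module is installed in compiled form; this text tells all that it offers.
- The arm moves only by the tool apply_moves, never from a script. Its argument "rows" is a list of rows, each a list of 4 numbers: the shift along the tool's x, y, z in units of 30 mm (1.0 is 30 mm), then the turn about the tool's x in degrees. In form: [[x, y, z, roll], ...]. A call has 1 to 5 rows; each row shifts and turns the commanded pose from where the row before left it, along the tool's axes as they then stand; what a row does not reach is not made up. A row lasts 1/8 s, in which the tool goes at most 62.5 mm and 10.7 degrees, less where a joint would pass 70% of its speed; a pose out of reach is approached as far as the arm can. A call is refused whole if a number of a shift passes 1 or a number of a turn 10.7, either way. A call with a gripper value outside its range is refused whole. "gripper" is the gripper command: -1 is fully open, 1 is shut, values between are in proportion, set as the call begins (left out, the last holds). The fingers move at their own pace and stop on an object; "grip_force" is the grip in N (left out, the last holds). Time passes only in rows, so rows that do not move let the fingers close. It gives the time, the measured TCP pose, the force and the opening at its end, in the units of the state.
- robot.state(): the state, without advancing time (a new reading comes with each control period).
- robot.capture(name): name is "scene" or "top" or "wrist"; returns a dict with "img" (480x640x3 uint8, red, green, blue), "vfov" (degrees; the focal length in pixels is half the picture's height over the tangent of half this angle, whatever the lens; pixels are square), "cx", "cy" (the principal point, pixels), "pose" (4x4, takes a point from camera to world coordinates). Camera axes: x right, y up, looking along -z (the intrinsics and any distortion apply to the point x, -y, -z); pixel columns grow to the right and rows downward; lengths in m; the calibration is good to about 2 mm. A picture is of the moment at which its call begins. There is no depth.
- robot.job_done(): hands the job in, once; it reports no verdict.
The state is a dict: "clock": time; "joint_positions": joint angles; "joint_vel": joint speeds; "effort": joint torques, N m; "tool_pos": TCP position; "tool_rot": TCP orientation; "wrist_force": force on the tool from outside, world axes, zero at the start; "wrist_torque": the same for the moment, N m; "opening": finger opening in m.
Only numpy, scipy, OpenCV 4.12 (cv2) and the standard library are available. Lean on these libraries where they do the work, as an engineer would, in place of code of your own. Each camera call takes 0.05 s, during which the arm holds its last target.

## Working session

There is one attempt and no reset: what is moved stays moved. The work goes in short steps, Python scripts to look and compute and a tool call to move; the robot and the scene stay as the last step left them, time stands still between calls to the robot, and variables do not carry over. Pictures are saved under pics/ and viewed, and the job is handed in when it is done.

Besides the shell and the picture viewer there is one more tool, called after ">>>" as name([rows], argument=value, ...), one row to a line, values as JSON. apply_moves: Moves the arm, as the interface text tells. Its arguments: {"type":"object","properties":{"rows":{"type":"array"},"gripper":{"type":"number"},"grip_force":{"type":"number"}},"required":["rows"]}

```bash
mkdir -p pics; cat > h.py <<'E'
import numpy as np, cv2
from rig import robot
from scipy.spatial.transform import Rotation as R
def cap(n,save=None):
    c=robot.capture(n)
    if save: cv2.imwrite('pics/'+save,c['img'][:,:,::-1])
    return c
E
python3 - <<'E'
from h import *
s=robot.state()
for k in s: print(k,np.round(s[k],4))
print(R.from_rotvec(s['tool_rot']).as_matrix().round(3))
for n in ['scene','top','wrist']:
    c=cap(n,n+'0.png'); print(n,{k:(np.round(v,4) if k!='img' else 0) for k,v in c.items()})
E
```

```text
clock 0.0
joint_positions [ 1.1862  0.6293  0.0385  1.5184 -0.027   0.9963 -0.02  ]
joint_vel [-0.0028 -0.0003  0.0007  0.0013  0.0007 -0.0002  0.002 ]
effort [-6.00000e-04 -5.63403e+01  1.22550e+00 -1.93444e+01  1.08000e-02
  1.07000e-02  0.00000e+00]
tool_pos [ 0.2036 -0.6166  0.2304]
tool_rot [ 2.0496  0.3315 -2.0503]
wrist_force [0.2245 0.005  0.5342]
wrist_torque [-0.015  -0.0189  0.0085]
opening 0.0855
[[-0.001  0.313 -0.95 ]
 [ 0.002 -0.95  -0.313]
 [-1.    -0.002  0.   ]]
scene {'img': 0, 'vfov': np.float64(43.9858), 'cx': np.float64(318.8638), 'cy': np.float64(244.585), 'pose': array([[-0.4916, -0.6749,  0.5503,  1.1704],
       [ 0.8708, -0.3882,  0.3017,  0.2549],
       [ 0.01  ,  0.6275,  0.7785,  1.0389],
       [ 0.    ,  0.    ,  0.    ,  1.    ]])}
top {'img': 0, 'vfov': np.float64(51.5018), 'cx': np.float64(322.6481), 'cy': np.float64(234.9337), 'pose': array([[-0.0028,  0.9871, -0.1601,  0.3711],
       [-1.    , -0.0025,  0.0021, -0.0872],
       [ 0.0017,  0.1601,  0.9871,  1.1814],
       [ 0.    ,  0.    ,  0.    ,  1.    ]])}
wrist {'img': 0, 'vfov': np.float64(66.8889), 'cx': np.float64(320.3331), 'cy': np.float64(242.651), 'pose': array([[ 3.129e-01,  8.993e-01,  3.055e-01,  2.832e-01],
       [-9.498e-01,  2.966e-01,  9.970e-02, -5.917e-01],
       [-9.000e-04, -3.213e-01,  9.470e-01,  3.745e-01],
       [ 0.000e+00,  0.000e+00,  0.000e+00,  1.000e+00]])}
```

View pics/scene0.png

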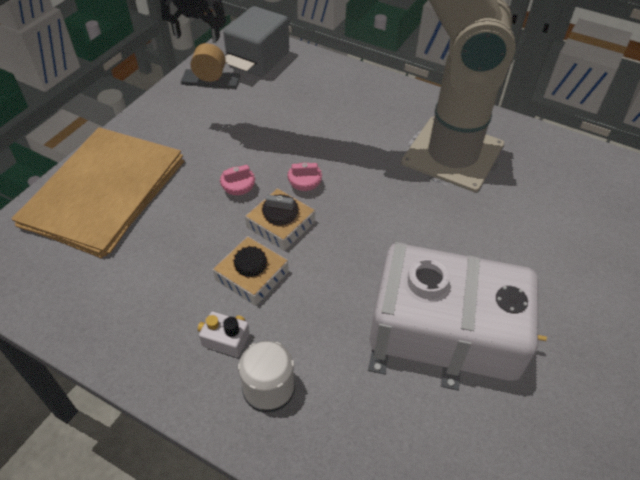

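View pics/top0.png

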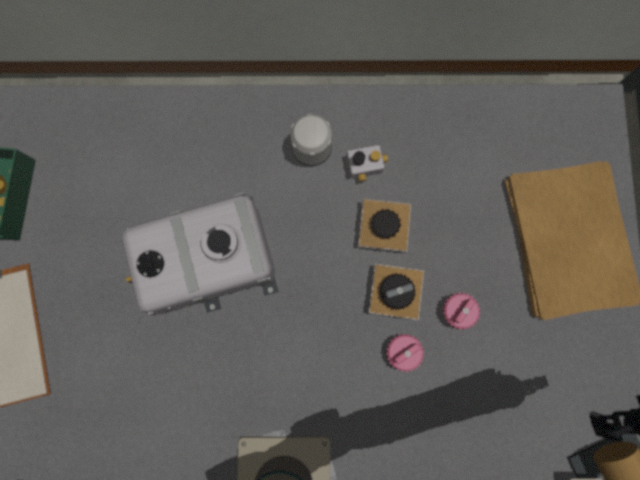

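View pics/wrist0.png

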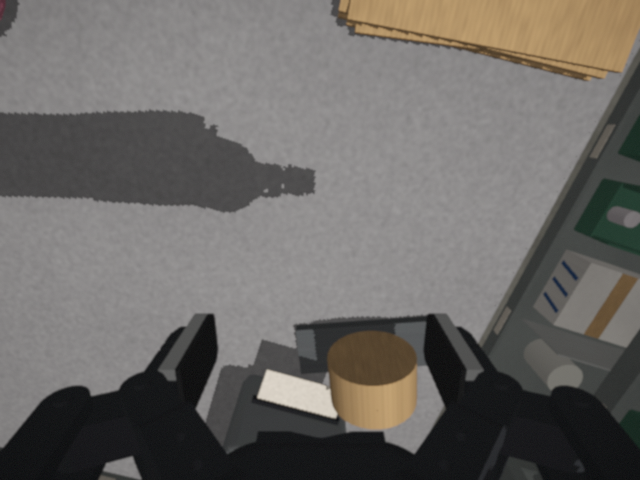

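Candidates in the top picture: a black cap with a grey bar in a carton (398,291), pink bar caps (404,352) and (462,311), and a black knurled screw cap with no bar (385,223). I choose (398,291) and will check it in a crop.

```bash
cat >> h.py <<'E'
def ray(c,u,v):
    f=240/np.tan(np.radians(c['vfov'])/2)
    d=np.array([(u-c['cx'])/f,-(v-c['cy'])/f,-1]); P=c['pose']
    return P[:3,3],P[:3,:3]@d
def at(c,u,v,z):
    o,d=ray(c,u,v); return o+d*(z-o[2])/d[2]
def proj(c,p):
    f=240/np.tan(np.radians(c['vfov'])/2)
    P=c['pose']; q=P[:3,:3].T@(np.asarray(p)-P[:3,3])
    return np.array([c['cx']+f*q[0]/-q[2], c['cy']-f*q[1]/-q[2]])
def crop(c,u,v,w,h,k,name):
    im=c['img'][max(v-h,0):v+h,max(u-w,0):u+w,::-1]
    cv2.imwrite('pics/'+name,cv2.resize(im,None,fx=k,fy=k,interpolation=cv2.INTER_CUBIC))
E
python3 - <<'E'
from h import *
t=robot.capture('top'); s=robot.capture('scene')
crop(t,398,291,40,30,10,'cropcap.png')
crop(t,200,250,80,60,5,'croptank.png')
crop(s,280,215,40,30,10,'scap.png')
crop(s,455,300,100,75,4,'stank.png')
E
```

```text
(no output)
```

View pics/cropcap.png

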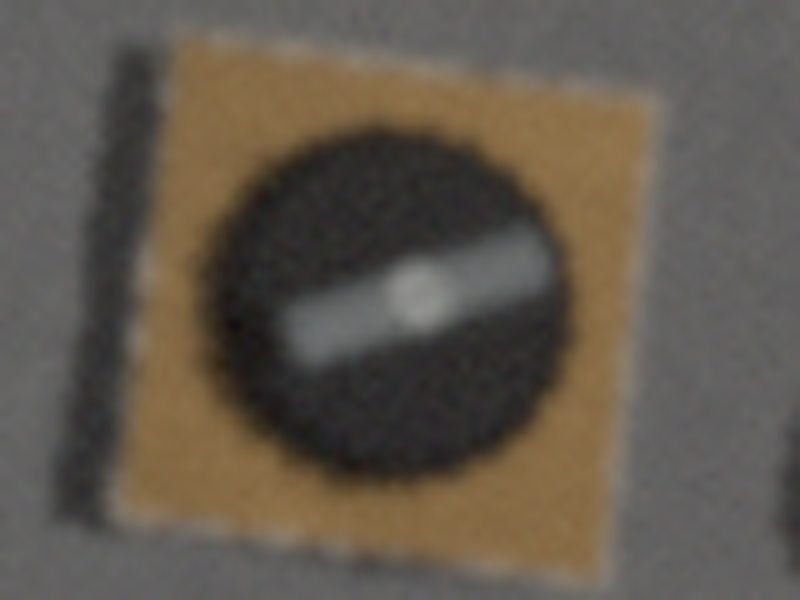

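View pics/croptank.png

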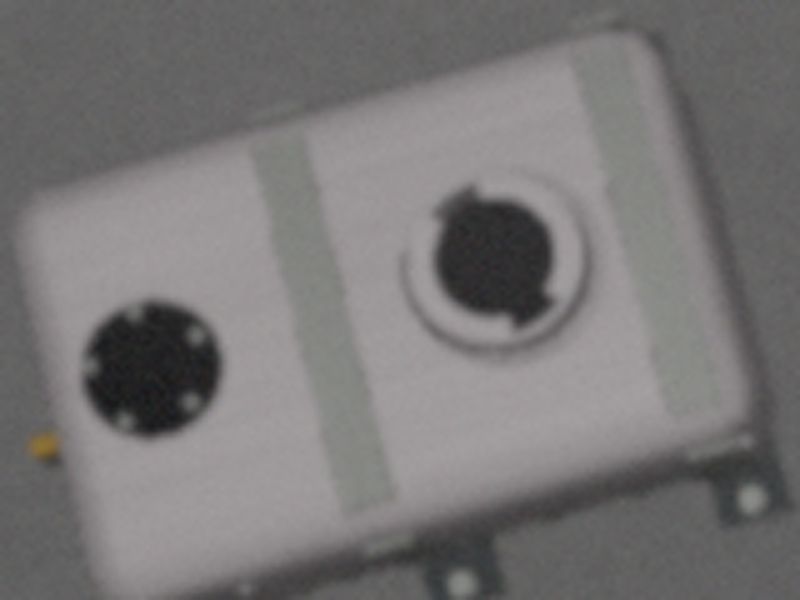

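View pics/scap.png

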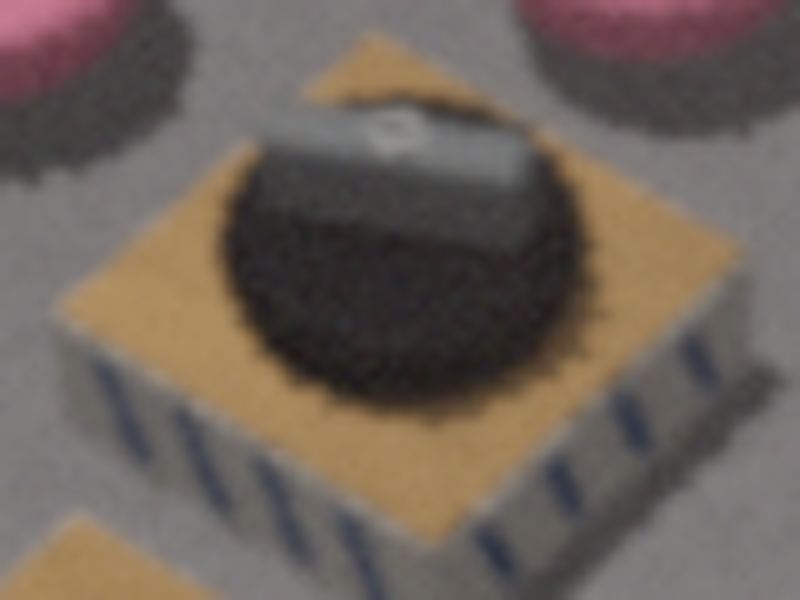

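View pics/stank.png

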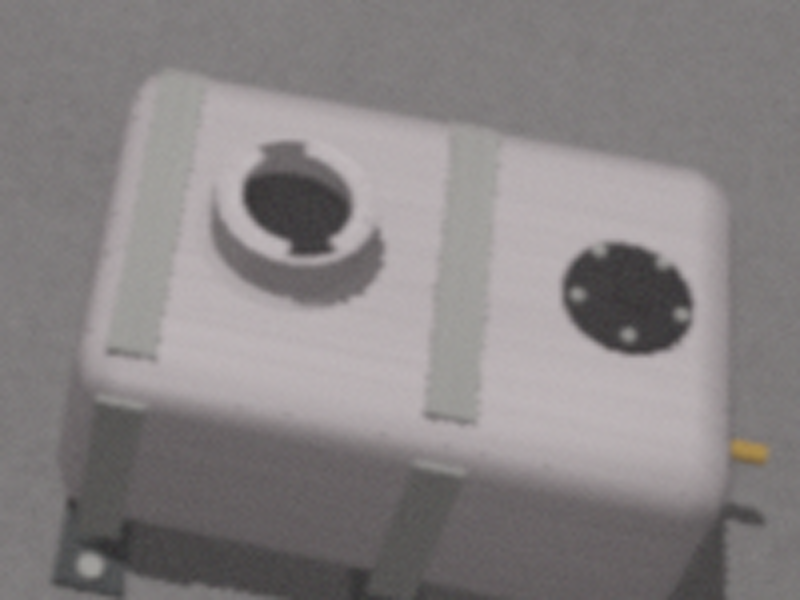

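```bash
python3 - <<'E'
from h import *
t=robot.capture('top'); s=robot.capture('scene')
T=lambda x,y:(358+x/10,261+y/10); S=lambda x,y:(240+x/10,185+y/10)
print('barrel top',at(t,*T(422,295),.09),'scene',at(s,*S(395,130),.09))
a,b=at(t,*T(297,337),.088),at(t,*T(548,250),.088);print('bar',a,b,np.linalg.norm(a-b),(a+b)/2,np.degrees(np.arctan2(*(a-b)[[1,0]])))
cs=[at(t,*T(*p),.04) for p in[(175,35),(658,95),(605,580),(110,522)]];print('carton',np.mean(cs,0),np.linalg.norm(cs[0]-cs[1]),np.linalg.norm(cs[1]-cs[2]))
a,b=at(s,*S(262,125),.088),at(s,*S(530,165),.088);print('bar s',a,b,np.linalg.norm(a-b),(a+b)/2,np.degrees(np.arctan2(*(a-b)[[1,0]])))
cs=[at(s,*S(*p),.04) for p in[(372,35),(745,250),(432,545),(55,308)]];print('carton s',np.mean(cs,0),np.linalg.norm(cs[0]-cs[1]))
T=lambda x,y:(120+x/5,190+y/5); S=lambda x,y:(355+x/4,225+y/4)
# rim extremes
print('neck', [at(t,*T(*p),.18)[:2] for p in[(408,255),(588,255),(500,168),(500,348)]])
print('inner', [at(t,*T(*p),.18)[:2] for p in[(435,258),(555,258),(495,198),(495,316)]])
a,b=at(t,*T(458,203),.18),at(t,*T(533,310),.18);print('slots',a,b,np.linalg.norm(a-b),(a+b)/2,np.degrees(np.arctan2(*(a-b)[[1,0]])))
a,b=at(s,*S(285,150),.18),at(s,*S(312,246),.18);print('slots s',a,b,np.linalg.norm(a-b),(a+b)/2,np.degrees(np.arctan2(*(a-b)[[1,0]])))
E
```

```text
barrel top [ 0.42486477 -0.25851305  0.09      ] scene [ 0.42856258 -0.25193656  0.09      ]
bar [ 0.41590965 -0.23126451  0.088     ] [ 0.43469606 -0.28670602  0.088     ] 0.05853793782141919 [ 0.42530286 -0.25898527  0.088     ] 108.7190025697037
carton [ 0.424831  -0.2583059  0.04     ] 0.11164232879242654 0.11100154471144039
bar s [ 0.44028703 -0.27904153  0.088     ] [ 0.42119025 -0.22198955  0.088     ] 0.06016323981532371 [ 0.43073864 -0.25051554  0.088     ] -71.49326930054787
carton s [ 0.4281287  -0.25298016  0.04      ] 0.11003724841955738
neck [array([0.52170552, 0.15689878]), array([0.52152012, 0.08369523]), array([0.5576037 , 0.12057415]), array([0.48358342, 0.11833616])]
inner [array([0.52044389, 0.14587695]), array([0.52032021, 0.09708431]), array([0.54515123, 0.1222385 ]), array([0.49662159, 0.1207556 ])]
slots [0.54311741 0.13727321 0.18      ] [0.49903169 0.10543112 0.18      ] 0.054382617947888054 [0.52107455 0.12135216 0.18      ] 35.83970282117301
slots s [0.50235658 0.11162135 0.18      ] [0.54557043 0.14277958 0.18      ] 0.05327544184067526 [0.5239635  0.12720047 0.18      ] -144.20748712907357
```

```bash
cat >> h.py <<'E'
def plan(target,phi1,n):
    s=robot.state(); M=R.from_rotvec(s['tool_rot']).as_matrix()
    p=np.array(s['tool_pos']); phi=np.degrees(np.arctan2(M[1,1],M[0,1]))
    print('tilt',np.degrees(np.arccos(-M[2,0])).round(2),'phi',phi.round(2),'p',p.round(4),'t',s['clock'],'open',s['opening'],'F',np.round(s['wrist_force'],1))
    dphi=((phi1-phi+180)%360-180)/n; d=(np.asarray(target)-p)/n
    rows=[]
    for i in range(n):
        y=np.array([np.cos(np.radians(phi)),np.sin(np.radians(phi)),0]); x=np.array([0,0,-1]); z=np.cross(x,y)
        rows.append([round(float(v),2) for v in (d@x/.03,d@y/.03,d@z/.03,-dphi)]); phi+=dphi
    for i in range(0,n,5): print(rows[i:i+5])
E
python3 - <<'E'
from h import *
plan([.425,-.2585,.23],18.7,14)
E
```

```text
tilt 0.02 phi -71.74 p [ 0.2037 -0.6171  0.2311] t 0.35 open 0.08549985912043531 F [-0.1 -0.2  0.5]
[[0.0, -0.65, -0.77, -6.46], [0.0, -0.56, -0.84, -6.46], [0.0, -0.46, -0.89, -6.46], [0.0, -0.35, -0.94, -6.46], [0.0, -0.25, -0.97, -6.46]]
[[0.0, -0.14, -0.99, -6.46], [0.0, -0.02, -1.0, -6.46], [0.0, 0.09, -1.0, -6.46], [0.0, 0.2, -0.98, -6.46], [0.0, 0.31, -0.95, -6.46]]
[[0.0, 0.42, -0.91, -6.46], [0.0, 0.52, -0.86, -6.46], [0.0, 0.61, -0.8, -6.46], [0.0, 0.7, -0.72, -6.46]]
```

>>> apply_moves([
  [0, -0.65, -0.77, -6.5],
  [0, -0.55, -0.84, -6.5],
  [0, -0.45, -0.89, -6.5],
  [0, -0.35, -0.94, -6.5],
  [0, -0.25, -0.97, -6.5],
], gripper=-1)

```text
clock: 0.98
tool_pos: [0.2833, -0.4885, 0.2314]
tool_rot: [1.691, 0.806, -1.691]
wrist_force: [0.5, -0.4, -0.2]
opening: 0.0851
```

>>> apply_moves([
  [0, -0.14, -0.99, -6.5],
  [0, -0.02, -1.0, -6.5],
  [0, 0.09, -1.0, -6.5],
  [0, 0.2, -0.98, -6.5],
  [0, 0.31, -0.95, -6.5],
])

```text
clock: 1.6
tool_pos: [0.3615, -0.3602, 0.2315]
tool_rot: [1.292, 1.153, -1.292]
wrist_force: [1.3, 0.2, -0.6]
opening: 0.0856
```

>>> apply_moves([
  [0, 0.42, -0.91, -6.5],
  [0, 0.52, -0.86, -6.5],
  [0, 0.61, -0.8, -6.5],
  [0, 0.7, -0.72, -6.5],
  [0, 0, 0, 0],
])

```text
clock: 2.22
tool_pos: [0.4256, -0.255, 0.2315]
tool_rot: [0.953, 1.352, -0.95]
wrist_force: [-0.5, 0.1, -0.2]
opening: 0.0852
```

```bash
python3 - <<'E'
from h import *
c=cap('wrist','w1.png'); print(robot.state()['joint_positions'])
print(proj(c,[.425,-.2585,.09]),proj(c,robot.state()['tool_pos']))
plan([.425,-.2585,.23],18.7,1)
E
```

```text
[ 0.79604321  0.43657479 -0.43280948  1.92907212  0.24312683  0.82676616
  0.57354885]
[317.09733933 228.59652629] [314.93070391 314.29273465]
tilt 0.01 phi 19.51 p [ 0.4245 -0.2568  0.2313] t 2.275 open 0.0854455319589504 F [-0.6  0.1 -0.3]
[[0.04, -0.0, 0.06, 0.81]]
```

View pics/w1.png

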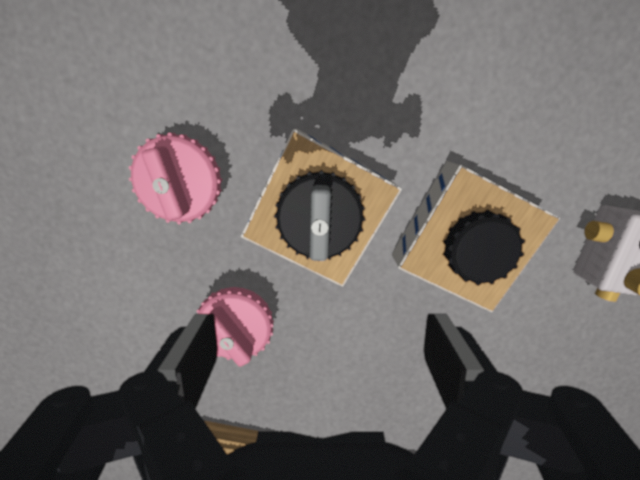

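The wrist view shows the black cap with the grey bar in its carton, barrel at (319.5,228) and the bar nearly vertical. The prediction was (317,229). The pink caps are at left and the screw cap is at right.

```bash
python3 - <<'E'
from h import *
c=robot.capture('wrist')
crop(c,320,215,50,50,6,'w1c.png')
print(at(c,319.5,228,.09))
plan([.425,-.2585,.23],18.7,1)
E
```

```text
[ 0.42534719 -0.25925199  0.09      ]
tilt 0.03 phi 19.35 p [ 0.4237 -0.258   0.2312] t 2.325 open 0.08520233681593319 F [-0.2  1.   0.6]
[[0.04, 0.03, 0.03, 0.65]]
```

View pics/w1c.png

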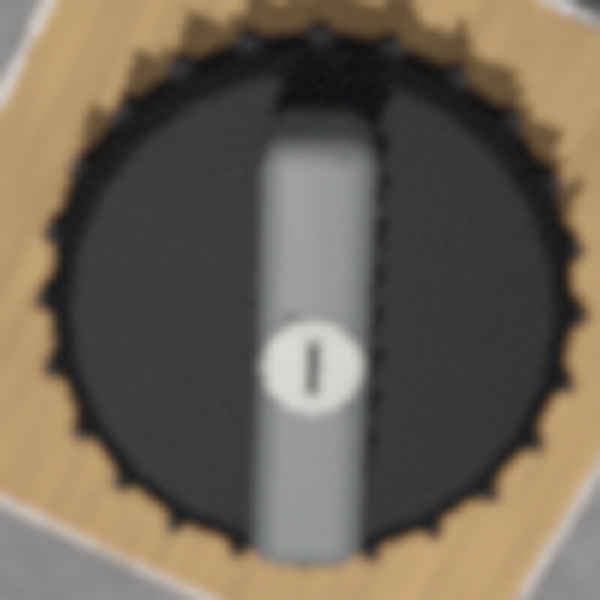

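```bash
python3 - <<'E'
from h import *
c=robot.capture('wrist')
a,b=at(c,270+321/6,165+143/6,.088),at(c,270+308/6,165+562/6,.088)
print(a,b,np.linalg.norm(a-b),(a+b)/2,np.degrees(np.arctan2(*(a-b)[[1,0]])))
b=at(c,270+313/6,165+367/6,.090);print(b)
plan([.425,-.259,.23],18.7,1)
E
```

```text
[ 0.41699918 -0.22932416  0.088     ] [ 0.43511585 -0.28603733  0.088     ] 0.05953652070928601 [ 0.42605751 -0.25768075  0.088     ] 107.71575462706726
[ 0.42605878 -0.25823888  0.09      ]
tilt 0.05 phi 19.26 p [ 0.4233 -0.2586  0.2312] t 2.375 open 0.08533114269728118 F [ 0.1  0.  -0.3]
[[0.04, 0.05, 0.03, 0.56]]
```

```bash
python3 - <<'E'
from h import *
plan([.4255,-.2585,.085],18,5)
E
```

```text
tilt 0.05 phi 19.26 p [ 0.4233 -0.2586  0.2312] t 2.375 open 0.08533114269728118 F [ 0.1  0.  -0.3]
[[0.97, 0.01, 0.0, 0.25], [0.97, 0.01, 0.0, 0.25], [0.97, 0.01, 0.0, 0.25], [0.97, 0.01, 0.0, 0.25], [0.97, 0.01, 0.0, 0.25]]
```

>>> apply_moves([
  [0.9, 0.06, 0, 1.2],
  [0.9, 0, 0, 0],
  [0.9, 0, 0, 0],
  [0.9, 0, 0, 0],
  [0.6, 0, 0, 0],
], gripper=0.0)

```text
clock: 3.0
tool_pos: [0.4243, -0.2586, 0.104]
tool_rot: [0.975, 1.343, -0.976]
wrist_force: [0.1, 0.0, 0.7]
opening: 0.0424
```

```bash
python3 - <<'E'
from h import *
c=cap('wrist','w2.png')
plan([.4255,-.2585,.066],18,2)
E
```

```text
tilt 0.25 phi 17.96 p [ 0.4233 -0.258   0.1025] t 3.05 open 0.042676574016634265 F [-0.2  0.5 -1.1]
[[0.61, 0.03, 0.02, -0.02], [0.61, 0.03, 0.02, -0.02]]
```

View pics/w2.png

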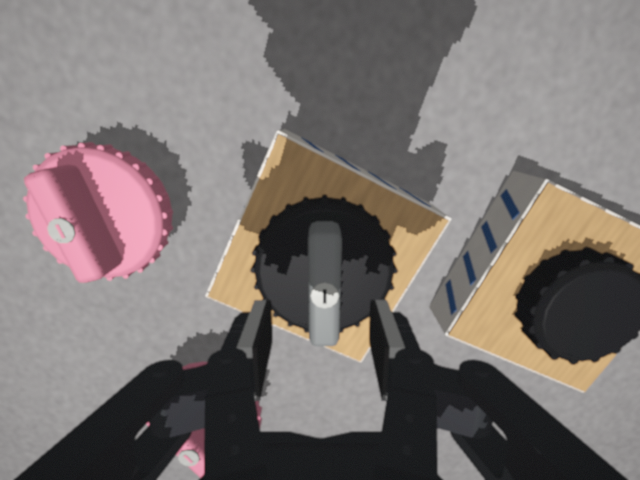

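```bash
python3 - <<'E'
from h import *
c=robot.capture('wrist')
print(at(c,323.5,296.5,.090), at(c,323,222,.088),at(c,324,344,.088), proj(c,robot.state()['tool_pos']))
plan([.4255,-.2585,.066],18,2)
E
```

```text
[ 0.42499198 -0.25604337  0.09      ] [ 0.41348413 -0.22152015  0.088     ] [ 0.433891   -0.28243451  0.088     ] [319.17015489 313.38567895]
tilt 0.23 phi 17.98 p [ 0.4235 -0.258   0.1036] t 3.1 open 0.04276346559342673 F [-0.1  0.   0.4]
[[0.63, 0.03, 0.02, -0.01], [0.63, 0.03, 0.02, -0.01]]
```

>>> apply_moves([
  [0.6, 0.05, -0.02, -0.5],
  [0.5, 0, 0, 0],
  [0.15, 0, 0, 0],
  [0, 0, 0, 0],
])

```text
clock: 3.6
tool_pos: [0.4265, -0.2567, 0.0678]
tool_rot: [0.967, 1.345, -0.968]
wrist_force: [0.1, 1.0, -0.8]
opening: 0.0428
```

>>> apply_moves([
  [0, 0, 0, 0],
  [0, 0, 0, 0],
  [0, 0, 0, 0],
  [0, 0, 0, 0],
], gripper=1, grip_force=60)

```text
clock: 4.1
tool_pos: [0.4268, -0.2568, 0.0682]
tool_rot: [0.967, 1.344, -0.967]
wrist_force: [-0.8, -0.9, 2.5]
opening: 0.0146
```

```bash
python3 - <<'E'
from h import *
c=cap('wrist','w3.png'); plan([.4255,-.2585,.066],18,2)
E
```

```text
tilt 0.04 phi 18.56 p [ 0.4268 -0.2568  0.0681] t 4.15 open 0.01446457681415789 F [ 0.2 -0.3  3.7]
[[0.03, -0.03, 0.02, 0.28], [0.03, -0.03, 0.02, 0.28]]
```

View pics/w3.png

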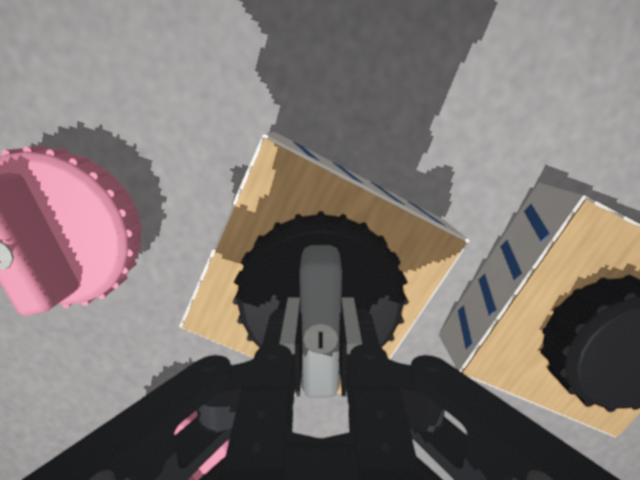

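```bash
python3 - <<'E'
from h import *
c=robot.capture('wrist'); print(at(c,320,339,.090), proj(c,robot.state()['tool_pos']))
E
```

```text
[ 0.42719163 -0.25607583  0.09      ] [318.67622881 311.98209064]
```

>>> apply_moves([
  [-0.3, 0, 0, 0],
  [-0.8, 0, 0, 0],
  [-0.9, 0, 0, 0],
  [-0.9, 0, 0, 0],
  [-0.9, 0, 0, 0],
], grip_force=90)

```text
clock: 4.82
tool_pos: [0.426, -0.2561, 0.1827]
tool_rot: [0.967, 1.346, -0.967]
wrist_force: [0.2, 0.3, -2.8]
opening: 0.0141
```

>>> apply_moves([
  [-0.9, 0, 0, 0],
  [-0.9, 0, 0, 0],
  [-0.9, 0, 0, 0],
  [0, 0, 0, 0],
])

```text
clock: 5.32
tool_pos: [0.4274, -0.2568, 0.2644]
tool_rot: [0.967, 1.342, -0.966]
wrist_force: [-0.2, -0.5, -2.1]
opening: 0.0138
```

```bash
python3 - <<'E'
from h import *
c=cap('wrist','w4.png'); print(at(c,320,339,robot.state()['tool_pos'][2]+.022))
plan([.44,.06,.265],-54.1,12)
E
```

```text
[ 0.42801487 -0.25682525  0.28504231]
tilt 0.04 phi 18.57 p [ 0.4264 -0.2564  0.263 ] t 5.375 open 0.014082038626133622 F [-0.2 -0.6 -1.8]
[[-0.01, 0.32, -0.82, 6.06], [-0.01, 0.23, -0.85, 6.06], [-0.01, 0.14, -0.87, 6.06], [-0.01, 0.04, -0.88, 6.06], [-0.01, -0.05, -0.88, 6.06]]
[[-0.01, -0.14, -0.87, 6.06], [-0.01, -0.23, -0.85, 6.06], [-0.01, -0.32, -0.82, 6.06], [-0.01, -0.41, -0.78, 6.06], [-0.01, -0.49, -0.73, 6.06]]
[[-0.01, -0.56, -0.68, 6.06], [-0.01, -0.63, -0.62, 6.06]]
```

View pics/w4.png

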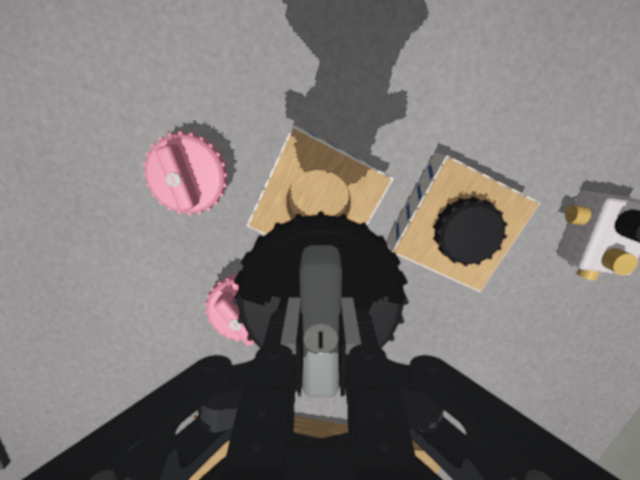

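>>> apply_moves([
  [0, 0.32, -0.82, 6],
  [0, 0.23, -0.85, 6],
  [0, 0.14, -0.87, 6],
  [0, 0.04, -0.88, 6],
  [0, -0.05, -0.88, 6],
])

```text
clock: 6.0
tool_pos: [0.4309, -0.1234, 0.2613]
tool_rot: [1.356, 1.109, -1.359]
wrist_force: [1.1, 0.5, -2.3]
opening: 0.0139
```

>>> apply_moves([
  [0, -0.14, -0.87, 6],
  [0, -0.23, -0.85, 6],
  [0, -0.32, -0.82, 6],
  [0, -0.41, -0.78, 6],
  [0, -0.49, -0.73, 6],
])

```text
clock: 6.62
tool_pos: [0.4355, 0.0082, 0.2614]
tool_rot: [1.718, 0.774, -1.724]
wrist_force: [-0.2, 0.7, -2.0]
opening: 0.0138
```

>>> apply_moves([
  [0, -0.56, -0.68, 6],
  [0, -0.63, -0.62, 6],
  [0, 0, 0, 0.7],
  [0, 0, 0, 0],
])

```text
clock: 7.12
tool_pos: [0.4377, 0.0596, 0.2618]
tool_rot: [1.86, 0.603, -1.865]
wrist_force: [0.1, 0.1, -2.2]
opening: 0.0142
```

```bash
python3 - <<'E'
from h import *
c=cap('wrist','w5.png'); print(proj(c,[.521,.1205,.18]))
plan([.44,.06,.265],-54.1,1); print(robot.state()['joint_positions'])
E
```

```text
[317.28581737  81.79173986]
tilt 0.12 phi -54.15 p [0.4379 0.0593 0.2621] t 7.175 open 0.01415306559448524 F [ 0.3 -0.7 -1.9]
[[-0.1, 0.02, -0.07, -0.05]]
[ 0.00206453  0.30076099 -0.2585628   2.01980094  0.10290787  0.83512368
 -1.2598171 ]
```

View pics/w5.png

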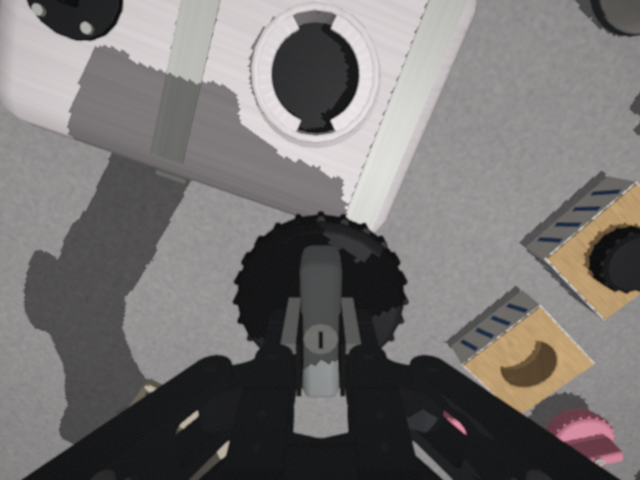

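```bash
python3 - <<'E'
from h import *
c=robot.capture('wrist'); crop(c,316,75,75,75,5,'w5c.png')
E
```

```text
(no output)
```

View pics/w5c.png

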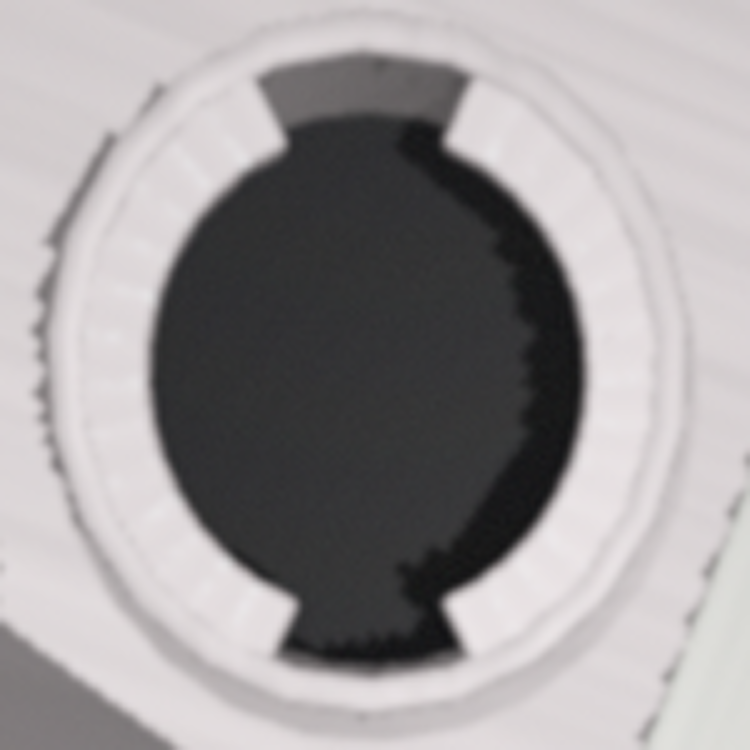

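```bash
python3 - <<'E'
from h import *
c=robot.capture('wrist')
A=lambda x,y:at(c,241+x/5,y/5,.18)[:2]
st=robot.state()
for tp,bt in [(((258,75),(472,75)),((278,658),(468,655))),(((290,145),(443,140)),((298,600),(443,600)))]:
    P=[A(*p) for p in tp+bt]; a=(P[0]+P[1])/2; b=(P[2]+P[3])/2; d=a-b
    print('mid',(a+b)/2,'len',np.linalg.norm(d),'ang',np.degrees(np.arctan2(d[1],d[0])),'w',np.linalg.norm(P[0]-P[1]),np.linalg.norm(P[2]-P[3]))
P=np.array([A(*p) for p in[(152,375),(583,375),(368,113+0),(200,210),(540,215),(200,520),(535,520),(580,350)][:2]]);print(P.mean(0),np.linalg.norm(P[0]-P[1]))
Q=np.array([A(*p) for p in[(152,375),(583,375),(195,225),(545,225),(190,500),(550,500)]])
def fit(Q):
    M=np.c_[2*Q,np.ones(len(Q))];s=np.linalg.lstsq(M,(Q**2).sum(1),rcond=None)[0];return s[:2],2*np.sqrt(s[2]+s[0]**2+s[1]**2)
print('inner',fit(Q)); print('outer',fit(np.array([A(*p) for p in[(52,375),(688,375),(370,10),(370,708)]])))
p=st['tool_pos']; print(p, at(c,320,339,p[2]+.022))
b1,b2=at(c,321,245,p[2]+.020),at(c,320,396,p[2]+.020); d=b1-b2;print('bar',b1,b2,(b1+b2)/2,np.linalg.norm(d),np.degrees(np.arctan2(d[1],d[0])))
plan([.44,.06,.265],-54.1,1)
E
```

```text
mid [0.52330904 0.12298038] len 0.06027162185158294 ang 36.36643021814734 w 0.023186008357223155 0.022625513258586118
mid [0.52324364 0.1230199 ] len 0.04746168748790093 ang 36.05239325349157 w 0.01676145986136751 0.017099458420081298
[0.52357415 0.12340236] 0.048970648686398346
inner (array([0.5236281 , 0.12323911]), np.float64(0.049237070040730226))
outer (array([0.52342819, 0.12294534]), np.float64(0.07226164619477968))
[0.43829418 0.05931128 0.2624381 ] [0.44055312 0.05968608 0.2844381 ]
bar [0.47162284 0.08162577 0.2824381 ] [0.41689258 0.04264194 0.2824381 ] [0.44425771 0.06213385 0.2824381 ] 0.06719479675565437 35.46190153854591
tilt 0.06 phi -54.2 p [0.4383 0.0593 0.2624] t 7.275 open 0.013608350559669686 F [-0.2 -0.3 -1.5]
[[-0.09, 0.01, -0.06, -0.1]]
```

```bash
python3 - <<'E'
from h import *
plan([.5215,.1225,.250],-53.9,4)
E
```

```text
tilt 0.06 phi -54.2 p [0.4383 0.0593 0.2624] t 7.275 open 0.013608350559669686 F [-0.2 -0.3 -1.5]
[[0.1, -0.02, -0.87, -0.08], [0.1, -0.02, -0.87, -0.08], [0.1, -0.02, -0.87, -0.08], [0.1, -0.02, -0.87, -0.08]]
```

>>> apply_moves([
  [0, -0.02, -0.87, -0.1],
  [0.1, -0.02, -0.87, -0.1],
  [0.1, -0.02, -0.87, -0.1],
  [0.2, -0.02, -0.87, 0],
  [0, 0, 0, 0],
])

```text
clock: 7.9
tool_pos: [0.5225, 0.1242, 0.2501]
tool_rot: [1.86, 0.608, -1.86]
wrist_force: [-0.6, -0.0, -2.8]
opening: 0.0142
```

```bash
python3 - <<'E'
from h import *
t=cap('top'); s=cap('scene')
crop(t,220,243,40,30,10,'t6.png'); crop(s,430,270,60,45,8,'s6.png'); cap('wrist','w6.png')
plan([.5215,.1225,.250],-53.9,1)
E
```

```text
tilt 0.09 phi -53.9 p [0.521  0.1225 0.2506] t 8.05 open 0.01426081358069972 F [ 0.   0.1 -1.3]
[[0.02, 0.01, -0.02, 0.0]]
```

View pics/t6.png

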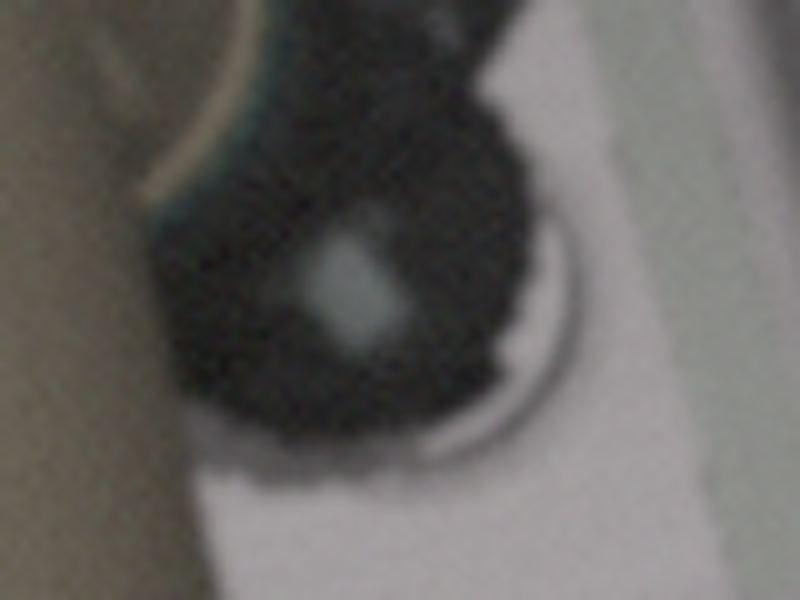

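View pics/s6.png

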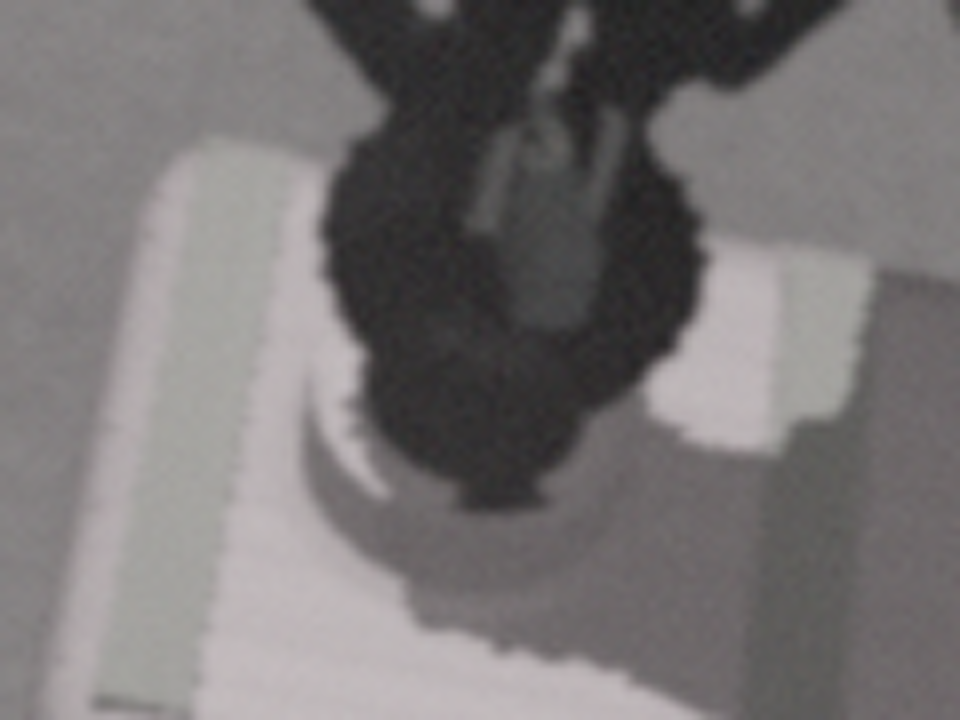

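View pics/w6.png

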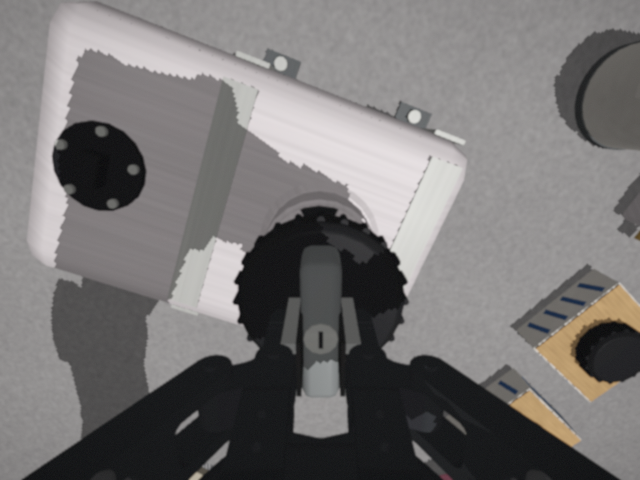

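```bash
python3 - <<'E'
from h import *
t=robot.capture('top'); s=robot.capture('scene')
z=robot.state()['tool_pos'][2]
th=np.linspace(0,2*np.pi,361)
def ext(c,cx,cy,zz,r):
    P=np.array([proj(c,[cx+r*np.cos(a),cy+r*np.sin(a),q]) for a in th for q in zz]); return P.min(0).round(1),P.max(0).round(1)
for dx,dy in [(0,0),(.002,0),(0,.002)]:
    print(dx,dy,'top',ext(t,.521+dx,.1225+dy,[z-.006,z-.022],.0405),'scene',ext(s,.521+dx,.1225+dy,[z-.006,z-.022],.0405))
# neck in both: rim outer
for dx,dy in [(0,0),(.002,0),(0,.002)]:
    print('neck',dx,dy,'top',ext(t,.521+dx,.1225+dy,[.18],.0365),'scene',ext(s,.521+dx,.1225+dy,[.18],.0365))
t0=cv2.imread('pics/top0.png')[:,:,::-1]; s0=cv2.imread('pics/scene0.png')[:,:,::-1]
crop({'img':s0},430,280,40,30,10,'s0n.png');crop({'img':t0},220,243,40,30,10,'t0n.png')
E
```

```text
0 0 top (array([190.2, 215.4]), array([234.3, 258.4])) scene (array([408.6, 231.5]), array([457.5, 274.3]))
0.002 0 top (array([190.3, 214.4]), array([234.3, 257.3])) scene (array([408.1, 232.2]), array([457.1, 275.2]))
0 0.002 top (array([189.2, 215.4]), array([233.2, 258.4])) scene (array([409.7, 231.9]), array([458.6, 274.8]))
neck 0 0 top (array([200.5, 223.7]), array([236.5, 259.2])) scene (array([407.4, 256. ]), array([448.3, 288.9]))
neck 0.002 0 top (array([200.6, 222.7]), array([236.5, 258.2])) scene (array([406.9, 256.8]), array([447.9, 289.7]))
neck 0 0.002 top (array([199.6, 223.7]), array([235.5, 259.2])) scene (array([408.4, 256.4]), array([449.3, 289.4]))
```

View pics/s0n.png

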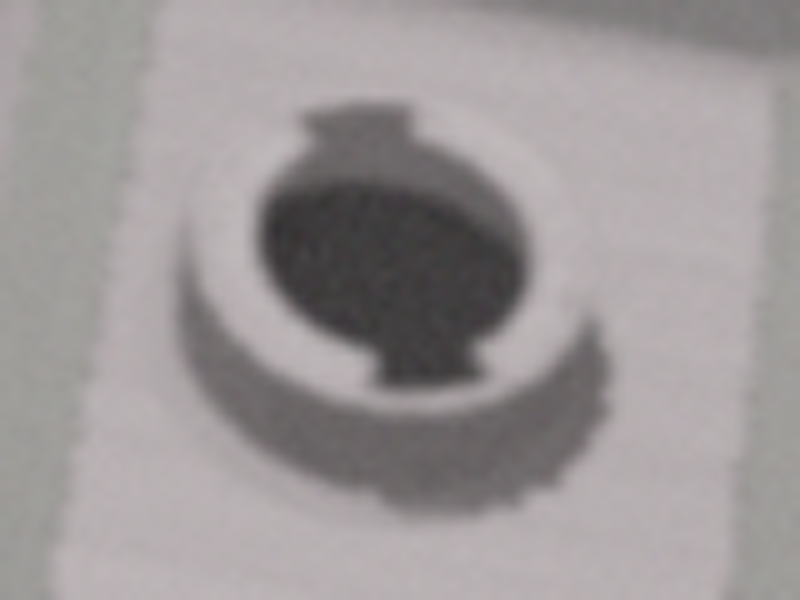

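View pics/t0n.png

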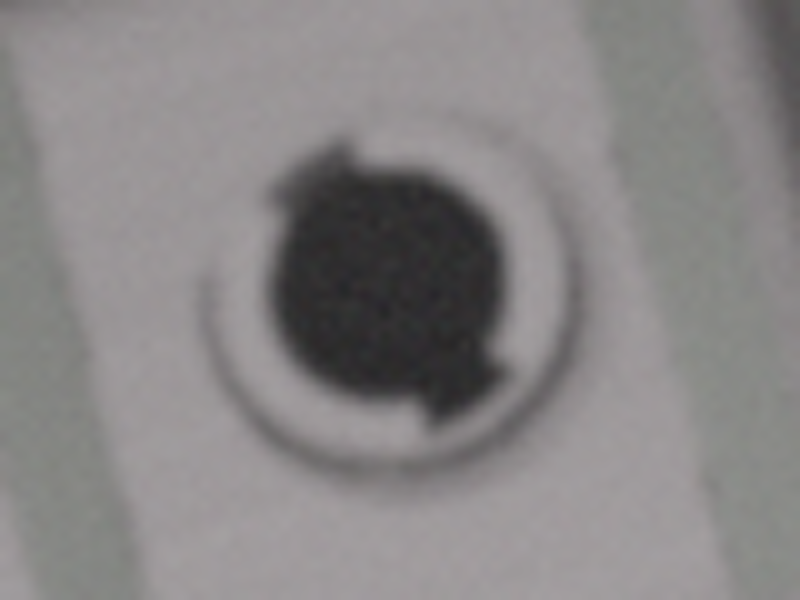

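```bash
python3 - <<'E'
from h import *
from scipy.optimize import least_squares
t=robot.capture('top'); s=robot.capture('scene'); w=robot.capture('wrist')
p=np.array(robot.state()['tool_pos']); z=p[2]; print(p)
crop(w,320,215,50,37,8,'w6c.png')
# edges in top: black->light along radial lines from cover centre
def edges(c,cen,angs,r0,r1,up=True):
    g=cv2.GaussianBlur(c['img'].mean(2).astype(np.float32),(0,0),1.0); out=[]
    for a in angs:
        r=np.arange(r0,r1,.1); x=(cen[0]+r*np.cos(a)).astype(np.float32); y=(cen[1]+r*np.sin(a)).astype(np.float32)
        v=cv2.remap(g,x[None],y[None],cv2.INTER_LINEAR)[0]; d=np.gradient(v); i=np.argmax(d); out.append((x[i],y[i],d[i]))
    return np.array(out)
E_=edges(t,(212,237),np.radians(np.arange(-25,100,8)),14,26)
print(np.round(E_,2).tolist())
def res(q,c,E,zt,r):
    o=[]
    for u,v,_ in E:
        o.append(np.hypot(*(at(c,u,v,zt)[:2]-q[:2]))-r if len(q)==2 else np.hypot(*(at(c,u,v,zt)[:2]-q[:2]))-q[2])
    return o
for q0 in ([.522,.1225],[.522,.1225,.04]):
    f=least_squares(res,q0,args=(t,E_,z-.006,.0400),loss='soft_l1',f_scale=.001);print('cover top',f.x,np.round(np.array(f.fun)*1e3,1))
t0={**t,'img':cv2.imread('pics/top0.png')[:,:,::-1]}
E0=edges(t0,(218.7,241.3),np.radians(np.arange(0,360,10)),9,14)
for q0 in ([.522,.1225],[.522,.1225,.025]):
    f=least_squares(res,q0,args=(t,E0,.18,.025),loss='soft_l1',f_scale=.0005);print('neck top',f.x,np.round(np.array(f.fun)*1e3,1))
E
```

```text
[0.52140228 0.12318538 0.2510926 ]
[[231.94000244140625, 227.6999969482422, 3.0199999809265137], [233.4199981689453, 230.4499969482422, 2.9800000190734863], [233.8300018310547, 233.5399932861328, 2.4100000858306885], [233.3000030517578, 236.6300048828125, 2.799999952316284], [233.74000549316406, 239.6699981689453, 3.109999895095825], [232.77000427246094, 242.55999755859375, 3.549999952316284], [231.24000549316406, 245.1699981689453, 3.25], [230.08999633789062, 247.8699951171875, 3.1500000953674316], [229.3300018310547, 251.02999877929688, 2.680000066757202], [227.13999938964844, 253.24000549316406, 2.9200000762939453], [224.27000427246094, 254.52999877929688, 2.9800000190734863], [222.02999877929688, 256.69000244140625, 1.7200000286102295], [220.24000549316406, 260.9200134277344, 1.559999942779541], [216.7899932861328, 261.6400146484375, 1.9900000095367432], [213.3000030517578, 261.7699890136719, 2.319999933242798], [209.74000549316406, 262.79998779296875, 2.4600000381469727]]
cover top [0.51502543 0.1206748 ] [ 3.   3.1  2.   0.   0.7 -0.5 -2.1 -2.1 -0.2 -0.7 -2.6 -1.5  4.3  3.7
  2.9  4.9]
cover top [0.52122873 0.13221145 0.05174729] [-0.9  0.6  0.6 -0.5  0.9  0.3 -0.9 -0.8  1.1  0.3 -2.  -1.6  3.2  1.5
 -0.6 -0.1]
neck top [0.52143333 0.12273054] [-1.  -2.6 -0.6 -1.1  4.3  4.3  4.5  4.  -1.6 -2.  -2.  -1.5 -1.5 -0.7
 -0.9 -0.4 -2.3 -0.5 -0.4 -0.3 -1.4 -0.7  1.3  3.3  3.3 -0.2 -0.8 -0.7
 -0.9 -1.1 -1.5 -1.7  0.2 -1.3 -1.  -1.6]
neck top [0.52167717 0.12302101 0.02414081] [ 0.2 -1.4  0.6  0.1  5.6  5.6  5.7  5.2 -0.4 -0.9 -1.  -0.5 -0.6  0.1
 -0.1  0.3 -1.6  0.2  0.2  0.2 -0.9 -0.2  1.8  3.8  3.8  0.3 -0.3 -0.
 -0.2 -0.4 -0.7 -0.8  1.1 -0.3  0.1 -0.5]
```

View pics/w6c.png

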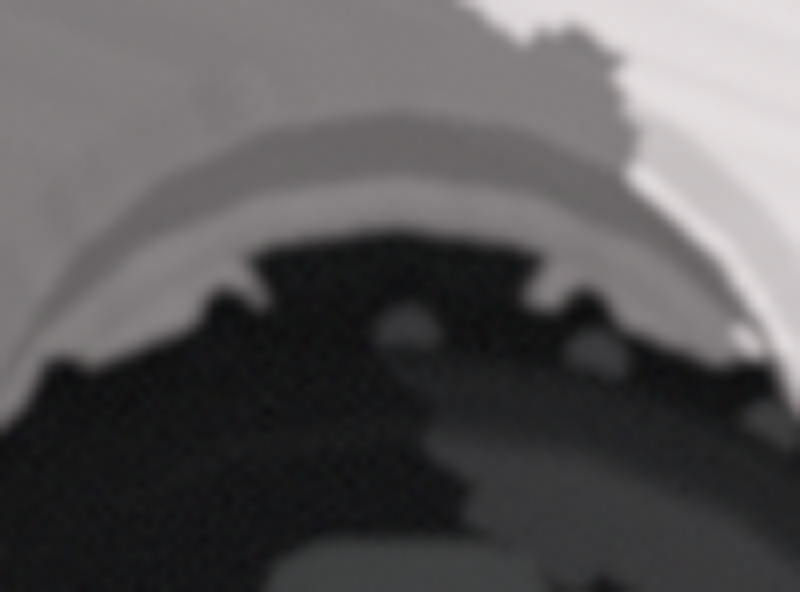

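```bash
python3 - <<'E'
from h import *
w=robot.capture('wrist'); p=np.array(robot.state()['tool_pos']); print(p)
u=np.array([np.cos(np.radians(36)),np.sin(np.radians(36))])
n=at(w,320,200.2,.18)[:2]-.0365*u; n2=at(w,320,207.4,.18)[:2]-.0320*u;print('neck',n,n2)
for z in (p[2]-.019,p[2]-.022,p[2]-.025):
  k=at(w,320.7,213.8,z)[:2]-.0390*u; print('cover',k,'along diff cap-neck',(k-n)@u, 'perp',(k-n)@[-u[1],u[0]])
b=at(w,320.3,338.5,p[2]+.022)[:2]; print('barrel',b,(b-n)@u,(b-n)@[-u[1],u[0]])
E
```

```text
[0.52146551 0.12331421 0.25108069]
neck [0.52247552 0.12270604] [0.52253862 0.1227438 ]
cover [0.52449957 0.12379285] along diff cap-neck 0.0022762997859639184 perp -0.00031045186127653604
cover [0.52388942 0.12334043] along diff cap-neck 0.0015167492425895216 perp -0.0003178325109003235
cover [0.52327926 0.122888  ] along diff cap-neck 0.0007571986992150513 perp -0.00032521316052402325
barrel [0.52394345 0.12357676] 0.0016993743635534296 -0.0001583955642679765
```

>>> apply_moves([
  [0.3, 0, 0.06, 0],
  [0.4, 0, 0, 0],
  [0.3, 0, 0, 0],
  [0, 0, 0, 0],
])

```text
clock: 8.85
tool_pos: [0.5194, 0.1225, 0.2196]
tool_rot: [1.857, 0.608, -1.862]
wrist_force: [-0.6, -0.6, -2.4]
opening: 0.0139
```

```bash
python3 - <<'E'
from h import *
plan([.5215,.1225,.250],-53.9,1)
cap('wrist','w7.png'); s=cap('scene'); crop(s,430,275,60,45,8,'s7.png')
E
```

```text
tilt 0.14 phi -53.83 p [0.5194 0.1225 0.2196] t 8.85 open 0.013874676451249639 F [-0.6 -0.6 -2.4]
[[-1.01, 0.04, -0.06, 0.07]]
```

View pics/w7.png

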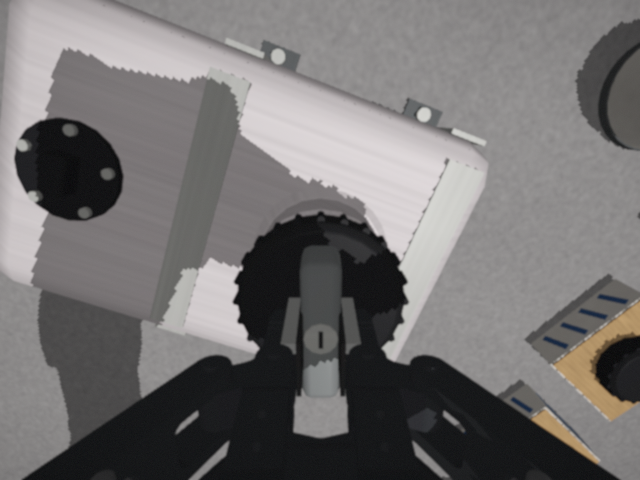

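View pics/s7.png

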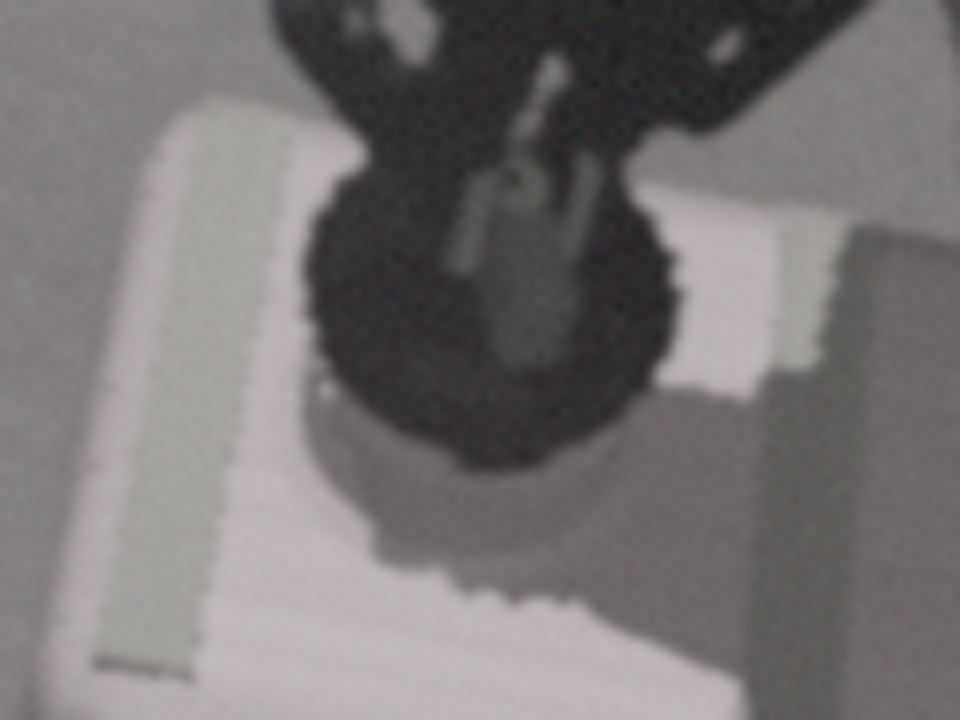

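```bash
python3 - <<'E'
from h import *
w=robot.capture('wrist'); crop(w,322,215,70,40,8,'w7c.png')
p=np.array(robot.state()['tool_pos']); print(p)
E
```

```text
[0.52041939 0.12278626 0.22094875]
```

View pics/w7c.png

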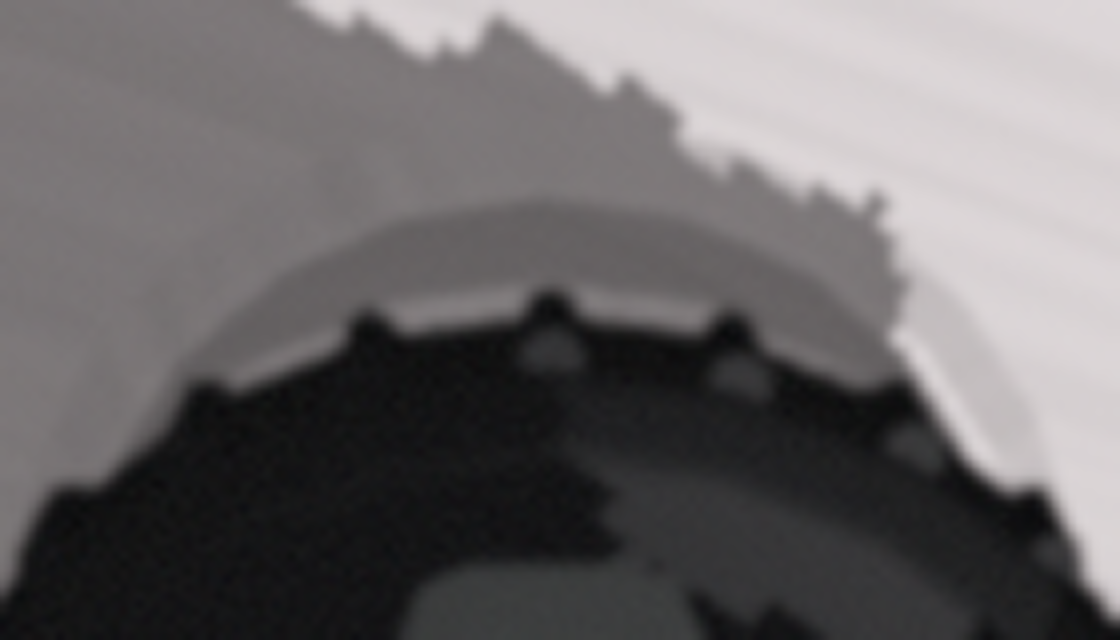

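```bash
python3 - <<'E'
from h import *
w=robot.capture('wrist'); p=np.array(robot.state()['tool_pos']); print(p,robot.state()['wrist_force'])
u=np.array([np.cos(np.radians(36)),np.sin(np.radians(36))])
n=at(w,321,210.5,.18)[:2]-.0365*u
k=at(w,321,211.2,p[2]-.022)[:2]-.0405*u; print(n,k,(k-n)@u)
E
```

```text
[0.52044498 0.12277522 0.22107493] [-0.07526489  0.77795917 -1.46552504]
[0.52256588 0.12250266] [0.52277698 0.12273038] 0.00030464161712425656
```

>>> apply_moves([
  [0.15, 0, 0, 0],
  [0.1, 0, 0, 0],
  [0, 0, 0, 0],
])

```text
clock: 9.43
tool_pos: [0.5199, 0.1225, 0.213]
tool_rot: [1.859, 0.607, -1.86]
wrist_force: [0.9, -0.3, -2.9]
opening: 0.0141
```

>>> apply_moves([
  [0.08, 0, 0, 0],
  [0.08, 0, 0, 0],
  [0, 0, 0, 0],
])

```text
clock: 9.8
tool_pos: [0.5202, 0.1227, 0.2087]
tool_rot: [1.86, 0.607, -1.859]
wrist_force: [-0.4, -0.1, -2.1]
opening: 0.0138
```

>>> apply_moves([
  [0.07, 0, 0, 0],
  [0.07, 0, 0, 0],
  [0, 0, 0, 0],
])

```text
clock: 10.18
tool_pos: [0.5203, 0.1227, 0.2052]
tool_rot: [1.86, 0.607, -1.859]
wrist_force: [-2.8, -1.2, 9.7]
opening: 0.0137
```

>>> apply_moves([
  [0, 0, 0.03, 0],
  [0, 0, 0, 0],
  [0, 0, 0, 0],
])

```text
clock: 10.55
tool_pos: [0.5202, 0.1227, 0.2056]
tool_rot: [1.862, 0.607, -1.857]
wrist_force: [-0.7, 0.6, 8.1]
opening: 0.0137
```

```bash
python3 - <<'E'
from h import *
plan([.5203,.1227,.205],-96,5); print(robot.state()['wrist_torque'])
s=cap('scene'); crop(s,430,280,60,45,8,'s8.png')
E
```

```text
tilt 0.15 phi -53.83 p [0.5202 0.1227 0.2056] t 10.55 open 0.013743576504018591 F [-0.7  0.6  8.1]
[[0.0, 0.0, -0.0, 8.43], [0.0, -0.0, -0.0, 8.43], [0.0, -0.0, -0.0, 8.43], [0.0, -0.0, -0.0, 8.43], [0.0, -0.0, -0.0, 8.43]]
[ 0.0017143   0.36630109 -0.0156434 ]
```

View pics/s8.png

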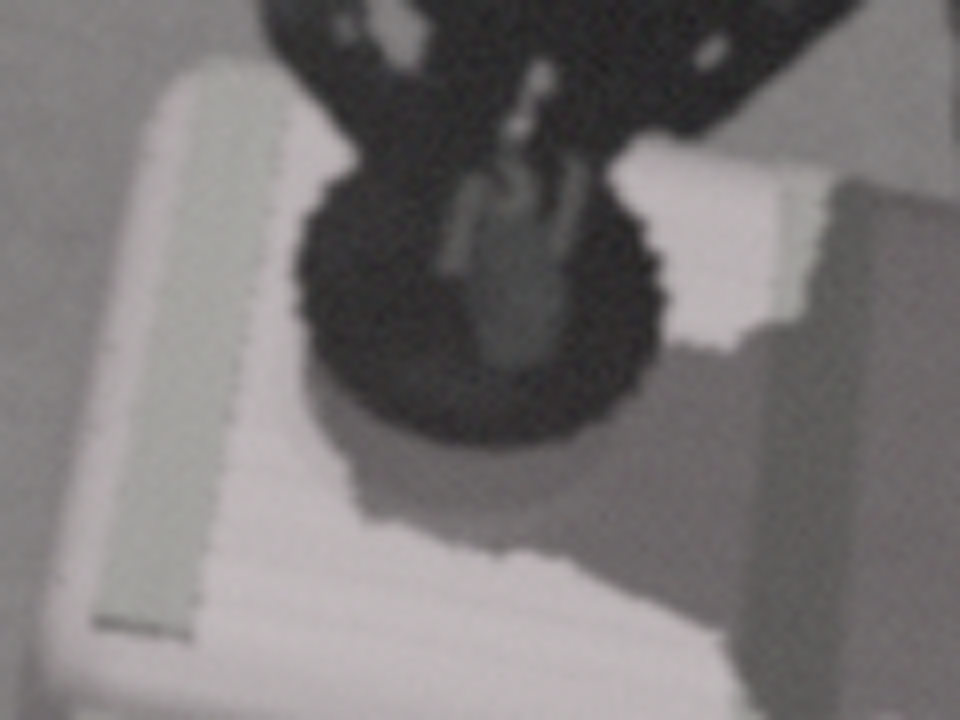

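>>> apply_moves([
  [0, -0.01, 0, 4],
  [0, 0, 0, 4],
  [0, -0.01, 0, 4],
  [0, 0, 0, 0],
], grip_force=110)

```text
clock: 11.1
tool_pos: [0.5206, 0.1231, 0.2057]
tool_rot: [1.993, 0.425, -1.985]
wrist_force: [-0.2, -0.6, 8.8]
opening: 0.0136
```

```bash
python3 - <<'E'
from h import *
plan([.5203,.1227,.205],-96,4); s=robot.state();print(s['wrist_torque'],s['joint_positions'])
E
```

```text
tilt 0.23 phi -65.85 p [0.5206 0.1231 0.2057] t 11.1 open 0.013586104415992274 F [-0.2 -0.6  8.8]
[[0.01, 0.0, 0.0, 7.54], [0.01, 0.0, 0.0, 7.54], [0.01, 0.0, 0.0, 7.54], [0.01, 0.0, 0.0, 7.54]]
[-0.01030947  0.11891121  0.00561787] [-0.160291    0.4988365  -0.18208425  1.86781925  0.12392933  0.78183473
 -1.55767869]
```

>>> apply_moves([
  [0, -0.01, 0, 4],
  [0, 0, 0, 4],
  [0, -0.01, 0, 4],
  [0, 0, 0, 0],
])

```text
clock: 11.6
tool_pos: [0.5205, 0.1236, 0.2058]
tool_rot: [2.114, 0.225, -2.105]
wrist_force: [0.2, -1.2, 7.2]
opening: 0.0138
```

```bash
python3 - <<'E'
from h import *
plan([.5203,.1227,.205],-96,4); s=robot.state();print(s['wrist_torque'])
w=cap('wrist','w9.png')
E
```

```text
tilt 0.24 phi -77.85 p [0.5205 0.1236 0.2058] t 11.6 open 0.013788475140449258 F [ 0.2 -1.2  7.2]
[[0.01, 0.01, 0.0, 4.54], [0.01, 0.01, 0.0, 4.54], [0.01, 0.01, 0.0, 4.54], [0.01, 0.01, 0.0, 4.54]]
[-0.16191123  0.0490271   0.01269873]
```

View pics/w9.png

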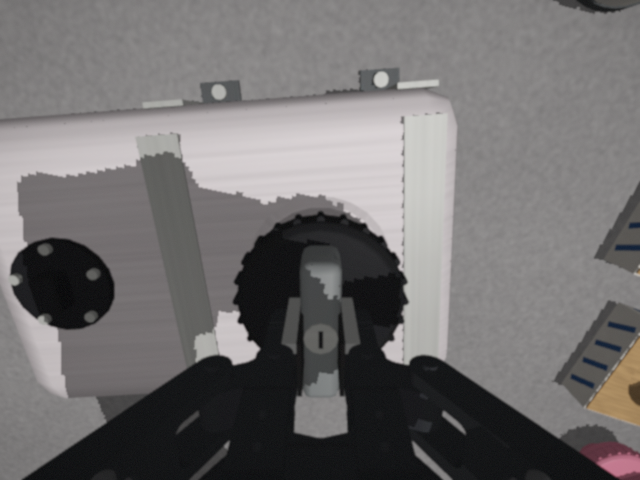

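>>> apply_moves([
  [0, 0, 0, 4],
  [0.01, 0, 0, 4],
  [0, 0, 0, 4],
  [0.01, 0, 0, 4],
  [0, 0, 0, 2],
])

```text
clock: 12.28
tool_pos: [0.5206, 0.1239, 0.2053]
tool_rot: [-2.173, 0.11, 2.164]
wrist_force: [0.2, -0.0, 8.3]
opening: 0.0135
```

>>> apply_moves([
  [0, 0, 0, 0],
  [0, 0, 0, 0],
])

```text
clock: 12.52
tool_pos: [0.5207, 0.1239, 0.2053]
tool_rot: [-2.173, 0.108, 2.164]
wrist_force: [0.5, 0.3, 8.5]
opening: 0.0135
```

```bash
python3 - <<'E'
from h import *
plan([.5203,.1227,.205],-96,4); s=robot.state();print(s['wrist_torque'])
w=cap('wrist','w10.png'); s=cap('scene');crop(s,430,280,60,45,8,'s10.png')
cap('top','t10.png')
E
```

```text
tilt 0.26 phi -95.8 p [0.5207 0.1239 0.2053] t 12.525 open 0.013469811846354318 F [0.5 0.3 8.5]
[[0.0, 0.01, 0.0, 0.05], [0.0, 0.01, 0.0, 0.05], [0.0, 0.01, 0.0, 0.05], [0.0, 0.01, 0.0, 0.05]]
[0.03020395 0.20465325 0.10111278]
```

View pics/w10.png

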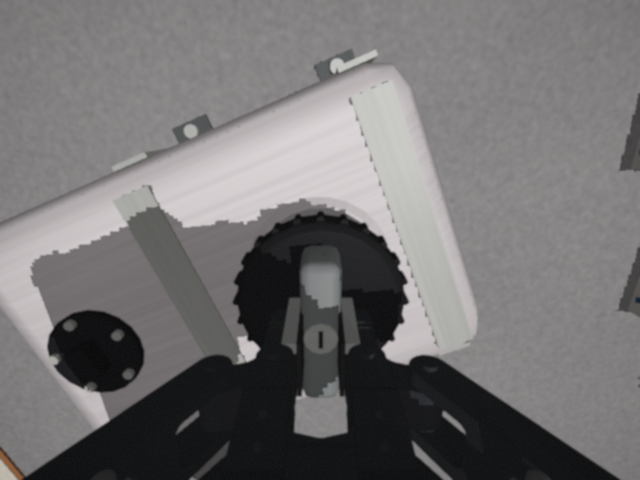

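View pics/s10.png

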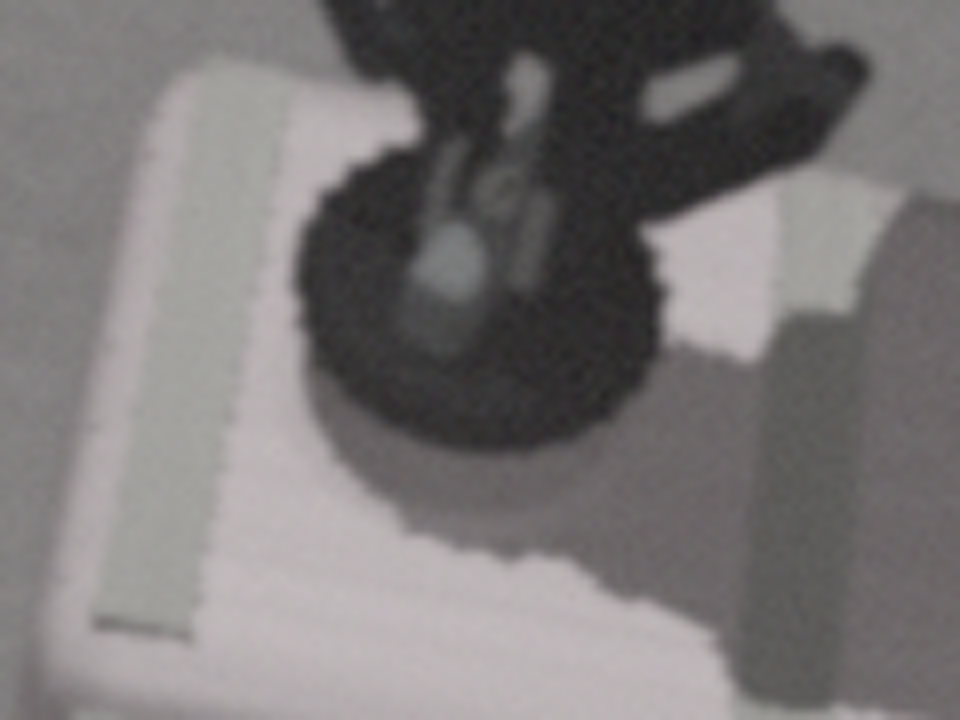

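View pics/t10.png

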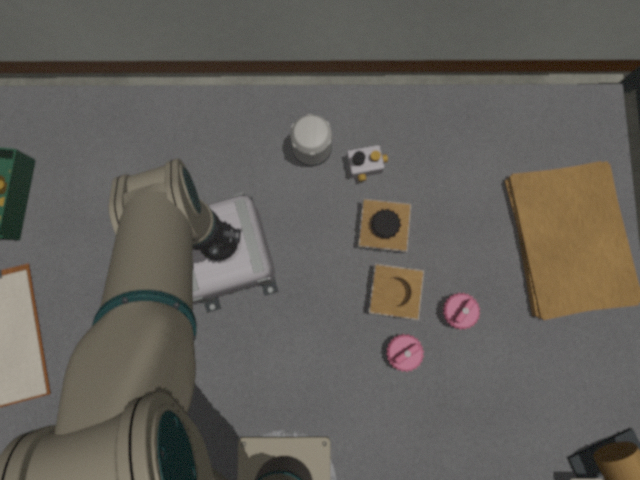

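```bash
python3 - <<'E'
from h import *
s=robot.state(); print(s['wrist_force'],s['tool_pos'],s['opening']); print(robot.job_done())
E
```

```text
[ 0.08980128 -0.49684905  9.46786   ] [0.52067364 0.12386216 0.20530781] 0.01330703626398401
the job is handed in; nothing more can be done
None
```

I fitted the self-locking bar-grip cap on the filler neck and turned it about 42° clockwise, half-way to the click. I handed the job in at about 12.7 s with the gripper still holding the cap; no verdict was reported.

**What the last checks showed:**
- **Turn:** the bar lies at about −6°, against slots measured at about 36°. In the wrist picture it is still straight between the fingers, so it did not slip in the grip.
- **Seal:** the upward force was about 9 N, or about 11 N on the seal once the cap's weight is added. That means the seal is pressed in by about 3 mm. The bar centre works out at about 32 mm above the rim, from an assumed gripper height on the bar, not measured directly.
- **Alignment:** sideways force was under 1 N and the tool was within 0.3° of vertical.
- **Rest of the bench:** the last top picture shows the screw cap, dryer cartridge, relay valve and pink caps where they were.

**What disagreed:**
- **Neck position:** the three cameras placed it up to about 6 mm apart. I relied on the wrist view of cap against neck.
- **Cap position over the neck:** just before lowering, the wrist view put the cap about 1.5 mm too far along the bar, and the top camera said about 2.7 mm. I moved it back 1.8 mm, and later 0.9 mm more when a side force showed at first contact; the side force then went away.
- **Cap edge in the top camera:** an automatic fit of it failed because the arm was in the way, so I did not use it.

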